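# Clamp the hose tail onto the dust-extraction duct

## Robot

A 6-joint arm with a two-finger parallel gripper is mounted at the origin on the work surface. World frame = base frame: x ahead of the robot, y to its left, z up, the work surface at z = 0. Lengths are in m, angles in rad, forces in N, time in s.
With the tool pointing down it reaches from about 0.325 to 0.775 m from the base axis. Payload 5.5 kg.
Tool frame: the origin (TCP) lies between the finger pads; the fingertips stand 8 mm ahead of it and the grasp point (between the pads) lies 11 mm behind it (tcp_to_tips is the distance from the TCP to the fingertips, in m); z points along the fingers, y is the direction in which the jaws open and shut (so a half turn about z gives the same grasp; the last joint's range is limited). The gripper opens to 88 mm and grips with 3 to 60 N. Pads are 20 mm wide; open, the fingers measure 115 mm over their backs; the gripper's body (75 mm by 178 mm) begins 61 mm behind the grasp point.
Start: joints at [1.269, 0.091, 1.231, -0, 1.82, -0.057], TCP at [0.145, 0.582, 0.231] pointing down, gripper open.
Joint ranges: [-2.87, 2.87], [-0.86, 2.18], [0.17, 2.46], [-1.51, 4.65], [0.06, 2.69], [-2.65, 2.65]. Speed limits (rad/s): [2.57, 2.57, 3.01, 3.14, 3.14, 3.14].

## Interface

Orientations are given as a unit quaternion [w, x, y, z].
In Python, from bench import * gives the robot as it stands. Calls block until the motion is done:
- move_to(position, orientation): joint-space move of the TCP to a pose.
- move_l(position, speed=0.15, orientation=None): straight line of the TCP; orientation=None keeps the orientation; speed is the mean speed in m/s.
- movej(angles): joint-space move.
- gripper_open() and close(): open the fingers fully, or close them until they stop; the grip force is fixed at half the most.
- hold(seconds).
- inverse_kinematics(position, orientation): joint angles nearest the present ones, or None.
- state(): the state.
- get_image(name): name is "scene" or "top"; returns a dict with "frame" (384x512x3 uint8, blue, green, red), "depth" (384x512 float32, m along the optical axis (not along the pixel's ray), 0 where there is no reading), "camera_matrix" (3x3 intrinsics, pixels), "view" (4x4, takes a point from world to camera coordinates). Camera axes: x right, y up, looking along -z (the intrinsics and any distortion apply to the point x, -y, -z); pixel columns grow to the right and rows downward; lengths in m; the calibration is good to about 2 mm. A picture is of the moment at which its call begins.
A pose or a line that the arm cannot do raises IKError and nothing moves.
- job_done(): hands the job in, once; it reports no verdict.
The state is a dict: "time": time; "joint_pos": joint angles; "dq": joint speeds; "joint_torque": joint torques, N m; "ee_pos": TCP position; "ee_rot": TCP orientation; "ft_force": force on the tool from outside, world axes, zero at the start; "moment": the same for the moment, N m; "finger_gap": finger opening in m.
Only numpy, scipy, OpenCV 4.12 (cv2) and the standard library are available. Lean on these libraries where they do the work, as an engineer would, in place of code of your own. Each camera call takes 0.05 s, during which the arm holds its last target.

## Task

Join the loose hose tail to the dust-extraction duct on the bench: swing the open half of the hinged clamp ring shut around both flanges, then throw the hook lever over the keeper pin until the ring is properly tight, without forcing it, and let go. Leave the other things on the bench alone.

Things in the scene. Friction and masses are not known exactly. Their poses are not given: they have to be found in the camera images.
- port: Fixed end of a 63 mm steel duct, upright on the bench, carrying the clamp ring. Origin: duct axis at bench level, z up. Flange 90 mm across, 7 mm thick, upper face 57 mm up. The aluminium ring (channel section, 90 mm inside, 104 outside, 44 to 70 mm up) has a fixed half on the +x side, hinge at (0, 61) mm; its ends meet on the -y side.
- clamp_hinge (a point): Upright hinge axis of the ring, at (0, 61) mm in port, 70 mm above the bench; axes as port.
- jaw: Swinging half of the ring, -x side. Origin on the hinge axis at bench level. Shut on centred flanges its axes are parallel to port's; open, it is turned clockwise seen from above (0.6 to 0.9 rad at the start); shut it counter-clockwise until it presses the flanges home. It stays where it is left: about 1 N at its post moves it, 2 to 5 N while it slides the tail.
- jaw_post (a point): Upright round grip post of the swinging half, 14 mm thick, top 122 mm above the bench. This point is on its axis 105 mm above the bench, 125.5 mm from the hinge axis; when shut it is at (-50, -54) mm in port.
- keeper_ear (a point): On the swinging half's end ear: mean place of an upright 8 mm steel keeper pin, 66 to 86 mm above the bench; when shut, 36 mm to the -x side of the lever's pivot. The pin itself is set by its adjusting screw anew every time, up to 3.5 mm either way along x, and is not measured.
- lever: Steel hook lever, 72 to 84 mm above the bench, on the fixed half's ear. Origin on its upright pivot axis at bench level; x axis along its arm, at the start about -30 degrees from port's x. It latches clockwise seen from above: its spiral hook catches the pin from outside after 0.3 to 0.5 rad if the jaw is shut to within about 5 mm there, then draws it in 9.5 mm per rad.
- lever_pivot (a point): Upper end of the lever's upright pivot, at (22, -102) mm in port, 84 mm above the bench; axes as port.
- lever_post (a point): Upright round grip post at the end of the lever's arm, 14 mm thick, top 122 mm above the bench; this point is on its axis 105 mm above the bench, 85 mm from the pivot axis. Turning takes some 3 N here while free; properly tight is 11 to 16 N, reached 0.2 to 0.3 rad after the first rise, at 1.3 to 2.1 rad from a -30 degree arm, by the pin's setting. It stays where it is left.
- tail: Loose hose tail of grey plastic, 0.3 to 0.5 kg, standing on the duct's flange, at the start some 3 to 7 mm off centre towards the swinging half, which pushes it home. Flange 90 mm across, 7 mm thick; tube 57 mm (62 mm at the rim), top 47 mm above its underside. Origin: centre of its underside.
- offcut: Bystander: wood offcut 75 x 42 x 30 mm, origin at the centre of its underside.
- gasket: Bystander: black rubber ring lying flat, 90 mm across, 6 mm thick, origin at the centre of its underside.
- driver: Bystander: screwdriver lying on the bench.
- tape: Bystander: black tape measure case 65 x 30 x 60 mm, origin at the centre of its underside.
- plane: Bystander: wooden hand plane, 160 x 50 mm, 75 mm high, origin at the centre of its underside.
- glue: Bystander: white glue bottle, 60 mm across, 170 mm high, origin at the centre of its underside.
- mug: Bystander: blue mug, 80 mm across, 90 mm high, origin at the centre of its underside.
There are look-alikes about, which are no part of the job. There is more than one size of the tail; the job needs the middle-sized.

How it is judged:
On the way, in this order (a step that is already met when the one before it is completed fails the run):
1. the swinging half of the ring is shut around both flanges (angle between the x axis of jaw and the x axis of port, either way round below 0.06 rad and horizontal distance between tail and port below 0.004 m), for 0.2 s.
2. the hook lever has drawn the ring tight on the hose tail's flange (contact force between jaw and tail above 30 N and x of lever_post in the frame of port below 0.04 m), for 0.2 s.
At the end, for the whole second after the job is handed in: The swinging half is shut (within 0.06 rad of parallel to the duct end), the lever is thrown with its hook over the keeper pin, still pressing the ring on the hose tail's flange with more than 30 N, the tail sits flat on the duct flange within 3 mm of its centre, all at rest (all of step 2 and angle between the x axis of jaw and the x axis of port, either way round below 0.06 rad and horizontal distance between tail and port below 0.003 m and z of tail in the frame of port below 0.0585 m and angle between tail's own z axis and vertical below 0.04 rad and linear speed of tail below 0.01 m/s and angular speed of lever below 0.05 rad/s); the robot touches nothing.
It fails at once if the ring is overtightened: more than 120 N on the hose tail's plastic flange (contact force between jaw and tail above 120 N).
It fails at once if the hose tail is lifted or tipped (z of tail in the frame of port above 0.066 m or angle between tail's own z axis and vertical above 0.15 rad).
It fails at once if a bystander is disturbed (distance of any of offcut, gasket, driver, tape, plane, glue, mug from where it was at the start of the episode above 0.02 m).
It also fails if it takes over 64 s, if anything falls off the work surface, if the arm or the gripper's body presses on something with over 40 N, if the wrist force passes 120 N, or if a joint passes its speed limit or range.

## Working session

There is one attempt and no reset: what is moved stays moved. The work goes in short steps, each a Python script; the robot and the scene stay as the last script left them, time stands still between calls to the robot, and variables do not carry over. Pictures are saved under pics/ and viewed, and the job is handed in when it is done.

```bash
ls; mkdir -p pics
python3 - <<'E'
from bench import *
import cv2,numpy as np,pickle
s=state();print({k:np.round(v,3) for k,v in s.items()})
for n in("scene","top"):
    d=get_image(n);cv2.imwrite(f"pics/{n}0.png",d["frame"]);pickle.dump(d,open(f"{n}0.pkl","wb"))
    print(n,d["camera_matrix"],np.round(d["view"],3), [k for k in d])
E
```

```text
pics
{'time': np.float64(0.0), 'joint_pos': array([ 1.269,  0.092,  1.232,  0.   ,  1.82 , -0.057]), 'dq': array([ 0.001,  0.001, -0.002,  0.   , -0.001, -0.001]), 'joint_torque': array([ 1.0000e-03, -4.4647e+01, -4.0644e+01,  7.0000e-02,  3.0000e-02,
       -0.0000e+00]), 'ee_pos': array([0.145, 0.582, 0.23 ]), 'ee_rot': array([-0.   ,  0.122,  0.993, -0.001]), 'ft_force': array([0.61 , 0.533, 0.522]), 'moment': array([-0.039,  0.031,  0.036]), 'finger_gap': np.float64(0.088)}
scene [[387.00377221   0.         250.49161304]
 [  0.         387.00377221 188.28117426]
 [  0.           0.           1.        ]] [[ 0.661  0.75   0.017 -0.365]
 [-0.526  0.447  0.723  0.211]
 [ 0.535 -0.487  0.69  -1.608]
 [ 0.     0.     0.     1.   ]] ['frame', 'depth', 'camera_matrix', 'view']
top [[449.73303593   0.         264.8475931 ]
 [  0.         449.73303593 185.06202424]
 [  0.           0.           1.        ]] [[ 6.000e-03 -1.000e+00 -0.000e+00 -2.000e-03]
 [ 9.830e-01  5.000e-03  1.840e-01 -5.420e-01]
 [-1.840e-01 -1.000e-03  9.830e-01 -1.355e+00]
 [ 0.000e+00  0.000e+00  0.000e+00  1.000e+00]] ['frame', 'depth', 'camera_matrix', 'view']
```

View pics/scene0.png

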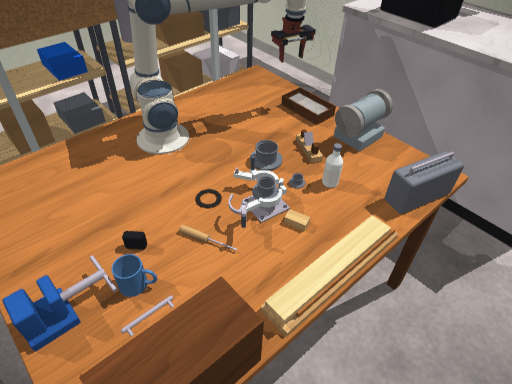

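View pics/top0.png

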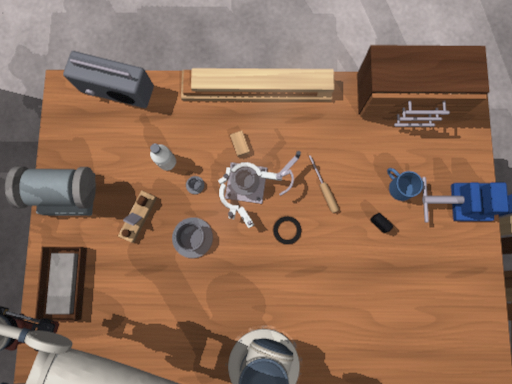

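```bash
cat > h.py <<'E'
import numpy as np,pickle,cv2
def proj(d,P):
    P=np.atleast_2d(P);c=(d["view"]@np.c_[P,np.ones(len(P))].T).T[:,:3]
    q=(d["camera_matrix"]@(c*[1,-1,-1]).T).T
    return q[:,:2]/q[:,2:]
def atz(d,u,v,z):
    K=d["camera_matrix"];r=np.linalg.inv(K)@[u,v,1];r=r*[1,-1,-1]
    R=d["view"][:3,:3];t=d["view"][:3,3];o=-R.T@t;w=R.T@r
    return o+w*(z-o[2])/w[2]
def cloud(d):
    K=d["camera_matrix"];h,w=d["depth"].shape;v,u=np.mgrid[:h,:w]
    z=d["depth"];p=np.stack([(u-K[0,2])/K[0,0]*z,-(v-K[1,2])/K[1,1]*z,-z],-1)
    R=d["view"][:3,:3];t=d["view"][:3,3]
    return (p-t)@R
E
python3 - <<'E'
from h import *
t=pickle.load(open("top0.pkl","rb"));s=pickle.load(open("scene0.pkl","rb"))
cv2.imwrite("pics/topc.png",cv2.resize(t["frame"][135:235,180:310],None,fx=6,fy=6,interpolation=cv2.INTER_CUBIC))
cv2.imwrite("pics/scc.png",cv2.resize(s["frame"][130:235,215:320],None,fx=5.7,fy=5.7,interpolation=cv2.INTER_CUBIC))
c=cloud(t)
for n,(a,b) in {"tail?":(246,180),"big":(194,236),"small":(196,185)}.items():
    print(n,np.round(c[b,a],3))
sub=c[135:235,180:310];print(np.round(sub[::4,::4,2]*1000).astype(int))
E
```

```text
tail? [0.556 0.06  0.058]
big [0.385 0.223 0.009]
small [0.549 0.223 0.008]
[[  -3   -1   -3   -1   -3    0   -5   -4    5   -1    0   -2   -3   32
    28   30    3   -3    2   -2   -4    0   -3   -3   -1   -8   -2   -2
    -2   -1    6    3   -3]
 [   2   -1    0    0   -5   -3    3    5   -8   -9    1    2    4   27
    26   36   35    0   -2    5   -3   -1    0   -1    9    1    8   -1
    -3    9   -3   -5   -4]
 [  -2   -1    3   -2    2    5   -4    2    0    1   -7    3   -5   16
    30   29   27   -1   -2   -5   -2    2   -4   -5    3    4    2   -1
     3   -2   -3    5   -2]
 [  -1   -1   -2    2   -3    2    0   -2   -3    1   -1    3    4   -4
    32   27   29    3    4   -2   -1    0    7   -1    2   -5    0    6
    -1    0    2    3    7]
 [  -1   -4   -3    3   -1   -1   -4    0   -1   -2   -1    2   -2    1
    24   33   25   27    6   -2    0    2   -2    1    6    0   -2   -8
     0   -2   -5   -2    1]
 [  -2    5   -4   -1   -1   -2    1   -2   -3   -1    5    2   -9    2
     2   19    5   -3    0    0   -4    0   -2   -6   -1    1   -3    4
    -5  119   -4   -
[... 2576 characters left out ...]
    1   -4]
 [   2   -1   14    8   10   -8   -4   -3    2    4    0    1    0   55
    -3   -2   66   69    0   -3   -2   -6   -3    4    3    0   11    7
     4    3    5   -1   -1]
 [  13   65   66   62   13    8    6   -6   -3   -3    3    3    1    2
    -1    3    1   83   62   -5   -2   -2   -3   -1    3    7   -4   -7
    -5    5    6   -3   -1]
 [  65   43   10    7    5   57   16    9    4   -4   -1    0    1    2
     0    1    1   65   -4   -3    0   -2    2   -1    5   -1    2   -2
     0    2    3   -5    3]
 [  42   11   10    8   10   58    8    8    0   -3    0   -1   -7   -1
     0    3   -7    1    1    0    4    3   -1    1    2    2    2   -2
    -1   -1    5   -1    4]]
```

```bash
ls pics
```

```text
scc.png
scene0.png
top0.png
topc.png
```

View pics/topc.png

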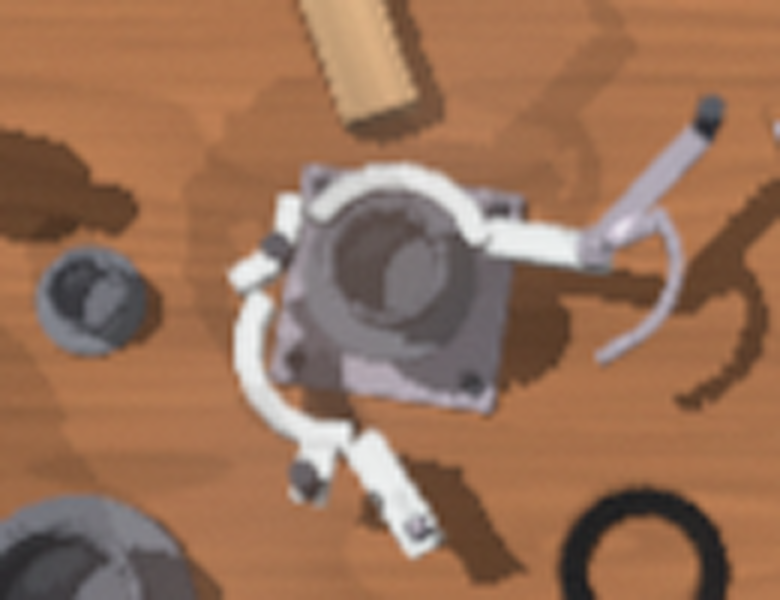

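View pics/scc.png

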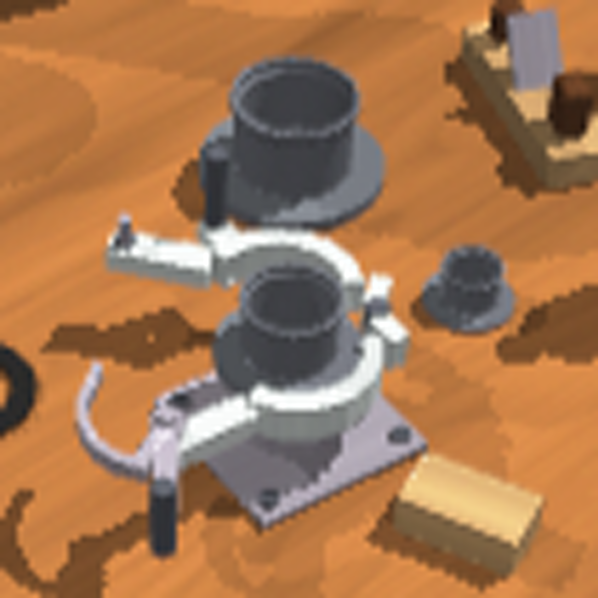

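Run:
```python
from h import *
t=pickle.load(open("top0.pkl","rb"));s=pickle.load(open("scene0.pkl","rb"))
f=lambda x,y:(x/6+180,y/6+135)
def w(n,x,y,z): p=atz(t,*f(x,y),z);print(n,np.round(p,4));return p
h=w("hinge",275,245,.074);lp=w("pivot",602,245,.084);lpost=w("lpost",711,103,.122);jp=w("jpost",303,470,.122);k=w("keep",420,525,.086)
print("hinge-pivot",np.linalg.norm((h-lp)[:2]),"exp",np.hypot(22,163))
print("arm",np.linalg.norm((lpost-lp)[:2]),"jaw",np.linalg.norm((jp-h)[:2]))
d=(lp-h)[:2];yaw=np.arctan2(d[1],d[0])-np.arctan2(-163,22);print("yaw",yaw)
c=cloud(t)
for n,(x,y) in dict(hinge=(275,245),lpost=(711,103),jpost=(303,470)).items():
    a,b=f(x,y);a=int(a);b=int(b);print(n,np.round(c[b-2:b+3,a-2:a+3,2]*1000).astype(int).tolist())
```

```text
hinge [0.5661 0.1214 0.074 ]
pivot [ 0.5649 -0.0462  0.084 ]
lpost [ 0.6299 -0.0996  0.122 ]
jpost [0.4441 0.101  0.122 ]
keep [0.4212 0.0449 0.086 ]
hinge-pivot 0.1676824051194292 exp 164.47796204963143
arm 0.08405427841115065 jaw 0.12374178663467675
yaw -0.1411648974331301
hinge [[-2, -1, 65, 70, 67], [0, 72, 73, 70, 70], [72, 70, 71, 67, 73], [71, 69, 75, 72, 1431], [74, 77, 70, 70, 71]]
lpost [[0, 0, 6, 1, -5], [-2, 121, 119, 123, -5], [118, 117, 118, 122, -6], [115, 121, 126, 123, 121], [123, 118, 121, 118, 5]]
jpost [[3, 66, 66, 65, 64], [0, 115, 121, 63, 67], [119, 123, 125, 119, 61], [123, 118, 120, 122, 116], [121, 120, 120, 123, 107]]
```

```bash
cat > ov.py <<'E'
from h import *
H=np.array([0.5661,0.1214]);YAW=-.1412
def R(a):return np.array([[np.cos(a),-np.sin(a)],[np.sin(a),np.cos(a)]])
def model(H,yaw,jaw,lev):
    O=H-R(yaw)@[0,.061]
    out=[]
    def add(p,z,col,base=O,a=yaw):
        p=np.atleast_2d(p)@R(a).T+base; out.append((np.c_[p,np.full(len(p),z)],col))
    th=np.linspace(-np.pi/2,np.pi/2,30)
    arc=np.c_[np.cos(th),np.sin(th)]
    add(arc*.052,.070,(0,0,255));
    add([[0,.061]],.07,(0,255,0)); add([[.022,-.102]],.084,(0,255,0))
    P=O+R(yaw)@[.022,-.102]
    c=np.linspace(0,2*np.pi,20);cc=np.c_[np.cos(c),np.sin(c)]
    add(cc*.007+[.085,0],.122,(255,0,255),P,yaw+lev)
    # jaw
    add(-arc*.052+[0,-.061],.070,(255,255,0),H,yaw+jaw)
    add(cc*.007+[-.050,-.115],.122,(255,0,255),H,yaw+jaw)
    add(cc*.004+[-.014,-.163],.086,(255,0,255),H,yaw+jaw)
    return out
def draw(d,m,roi,f,name):
    x0,y0,x1,y1=roi
    im=cv2.resize(d["frame"][y0:y1,x0:x1],None,fx=f,fy=f,interpolation=cv2.INTER_CUBIC)
    for p,c in m:
        q=((proj(d,p)-[x0,y0]+.5)*f).astype(int)
        if len(q)==1: cv2.drawMarker(im,tuple(int(v) for v in q[0]),c,0,16,1)
        else: cv2.polylines(im,[q.reshape(-1,1,2)],False,c,1)
    cv2.imwrite(name,im)
E
python3 - <<'E'
from ov import *
t=pickle.load(open("top0.pkl","rb"));s=pickle.load(open("scene0.pkl","rb"))
m=model(H,YAW,-.85,-.55)
draw(t,m,(200,140,310,240),6,"pics/ot.png");draw(s,m,(215,130,320,235),5.5,"pics/os.png")
a=cv2.imread("pics/ot.png");b=cv2.imread("pics/os.png")
E
```

```text
(no output)
```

View pics/ot.png

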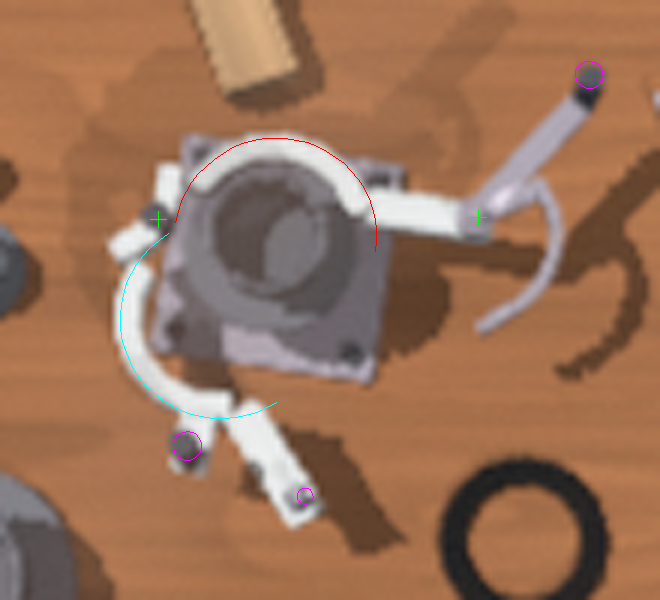

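View pics/os.png

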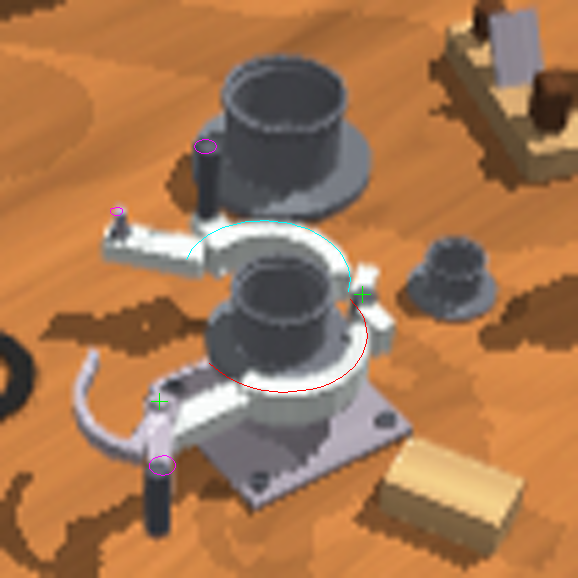

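Candidates for the tail, in top-view pixels:
- (246,180): on the duct flange, tube about 57 mm. This is the middle size, and the crop confirms it sits in the open ring.
- (193,237): larger look-alike, loose on the bench.
- (196,185): smaller look-alike, loose on the bench.

There is only one clamp. The jaw post is at (230,213) and the lever post at (298,152). The model overlay agrees to about 2 mm in both views, so I start by pushing the jaw.

```bash
cat > r.py <<'E'
from bench import *
from ov import *
O=H-R(YAW)@[0,.061]; PV=O+R(YAW)@[.022,-.102]
def q(phi): return [0,np.cos(phi/2),np.sin(phi/2),0]
SH=np.arctan2(-.115,-.050)+YAW   # world angle of jaw post when shut
def jawpose(ang,off,z=.1):  # ang=jaw angle (0 shut); off=gap from finger face to post
    a=SH+ang; t=a+np.pi/2; T=np.array([np.cos(t),np.sin(t)])
    p=H+.1255*np.array([np.cos(a),np.sin(a)])-T*(.017+off)
    return [*p,z],q(t+np.pi),T
def levpose(lev,off,z=.1):
    a=YAW+lev;t=a-np.pi/2;T=np.array([np.cos(t),np.sin(t)])
    p=PV+.085*np.array([np.cos(a),np.sin(a)])-T*(.0205+off)
    return [*p,z],q(t-np.pi/2),T
def wrapq(x):return x
E
python3 - <<'E'
from r import *
print("O",O,"PV",PV)
p,o,T=jawpose(-.85,.015,.25);print(p)
print([np.round(inverse_kinematics(*jawpose(a,0)[:2]),2) for a in(-.85,0)])
print([np.round(inverse_kinematics(*levpose(a,0)[:2]),2) for a in(-.55,-1.5,-2.6)])
close();move_to(p,o);print(state()["ee_pos"],state()["time"],state()["finger_gap"],state()["ft_force"])
p[2]=.1;move_l(p);s=state();print(s["ee_pos"],s["time"],s["ft_force"])
d=get_image("scene");cv2.imwrite("pics/s1.png",cv2.resize(d["frame"][110:235,215:340],None,fx=4.6,fy=4.6))
E
```

```text
O [0.55751539 0.06100708] PV [ 0.56494185 -0.04307388]
[np.float64(0.43700076758634276), np.float64(0.1317748826597945), 0.25]
[array([ 0.19, -0.3 ,  1.82, -0.  ,  1.61,  0.02]), array([-0.02, -0.2 ,  1.75, -0.  ,  1.6 , -1.04])]
[array([-0.18,  0.23,  1.3 , -0.  ,  1.6 , -1.06]), array([-0.28,  0.09,  1.47, -0.  ,  1.59, -0.21]), array([-0.26, -0.16,  1.7 , -0.  ,  1.59,  0.91])]
[0.43691718 0.13241702 0.2499699 ] 3.3833 0.000363957662925451 [-0.06036742  0.52934903 -0.42964081]
[0.43759097 0.13196636 0.10119336] 4.5333 [-0.44995723 -0.21325372  0.75004535]
```

View pics/s1.png

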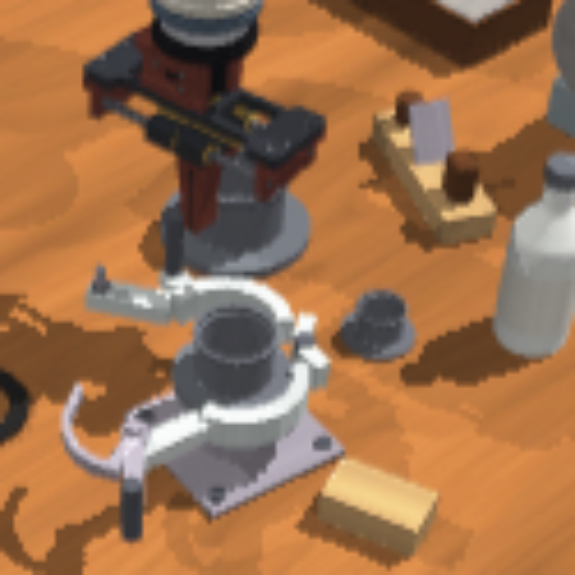

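The closed fingers stand on the outer side of the jaw post (crop pixel (175,240)), clear of the big look-alike. Next I push along the arc, watching the force.

Run:
```python
from r import *
hist=[]
for a in list(np.arange(-.85,-.2,.08))+list(np.arange(-.2,.03,.025)):
    p,o,T=jawpose(a,0);move_l(p,speed=.06 if a<-.22 else .03,orientation=o)
    s=state();F=s["ft_force"];n=-(F[:2]@T)
    print(round(a,3),"t",round(s["time"],2),"push",round(n,1),"F",np.round(F,1))
    if n>7:break
d=get_image("top");pickle.dump(d,open("t2.pkl","wb"))
draw(d,model(H,YAW,a,-.55),(200,140,310,240),6,"pics/t2.png")
```

```text
-0.85 t 4.98 push 0.8 F [-0.2  0.7  1. ]
-0.77 t 5.3 push 0.6 F [-0.7  0.5  0.4]
-0.69 t 5.62 push 0.3 F [0.3 0.4 0.3]
-0.61 t 5.93 push -0.2 F [ 0.2 -0.1 -0.1]
-0.53 t 6.25 push -0.3 F [1.3 0.3 0.2]
-0.45 t 6.57 push 0.5 F [0.  0.6 0.4]
-0.37 t 6.88 push 0.3 F [-0.5 -0.1  0.5]
-0.29 t 7.2 push 0.1 F [-0.3 -0.1 -0.4]
-0.21 t 7.69 push 0.9 F [-0.9  0.3 -1.1]
-0.2 t 7.94 push 1.2 F [-0.6  1.1  0.6]
-0.175 t 8.2 push 0.3 F [0.3 0.7 0.2]
-0.15 t 8.46 push 0.1 F [-0.2 -0.1  0.6]
-0.125 t 8.72 push -0.6 F [ 0.7 -0.  -0.2]
-0.1 t 8.97 push -0.4 F [ 0.5  0.  -0.3]
-0.075 t 9.23 push -0.2 F [0.2 0.  0.1]
-0.05 t 9.49 push 0.8 F [-0.6  0.6  0.2]
-0.025 t 9.75 push 1.6 F [-1.4  0.8  0.8]
-0.0 t 10.01 push 1.7 F [-1.8  0.3 -0.2]
0.025 t 10.27 push 8.4 F [-7.7  3.5  4.9]
```

View pics/t2.png

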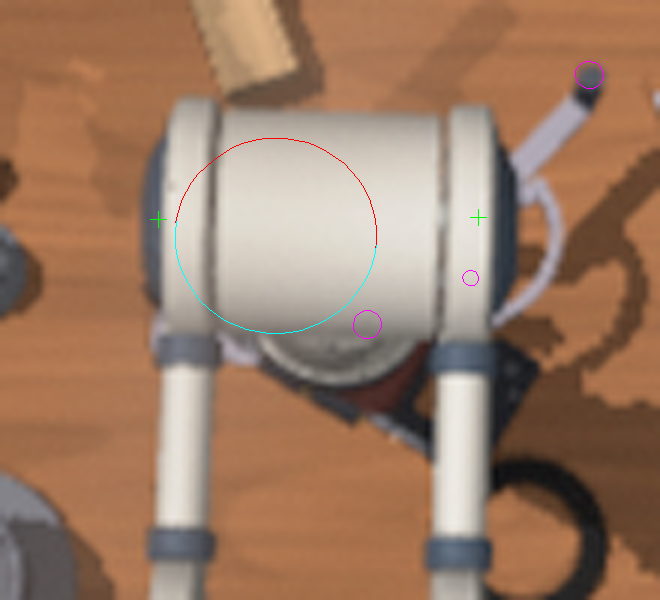

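Run:
```python
from r import *
hold(.3);s=state();print(s["ft_force"])
p,o,T=jawpose(.025,.02);move_l(p,speed=.1,orientation=o)
p[2]=.25;move_l(p,speed=.25)
d=get_image("scene");draw(d,model(H,YAW,0.,-.55),(215,130,320,235),5.5,"pics/s3.png")
p,o,T=levpose(-.55,.02,.25);move_to([.36,-.2,.25],o);
d=get_image("top");pickle.dump(d,open("t3.pkl","wb"));draw(d,model(H,YAW,0.,-.55),(200,140,310,240),6,"pics/t3.png");print(state()["time"])
```

```text
[-7.59080917  2.61957873  3.31769524]
12.825
```

View pics/s3.png

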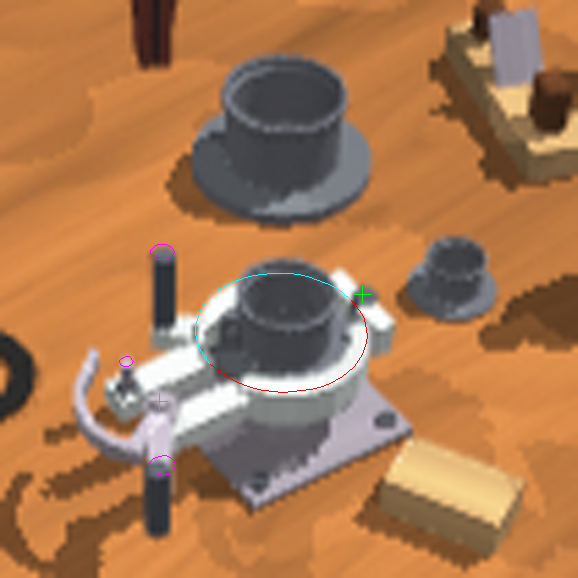

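View pics/t3.png

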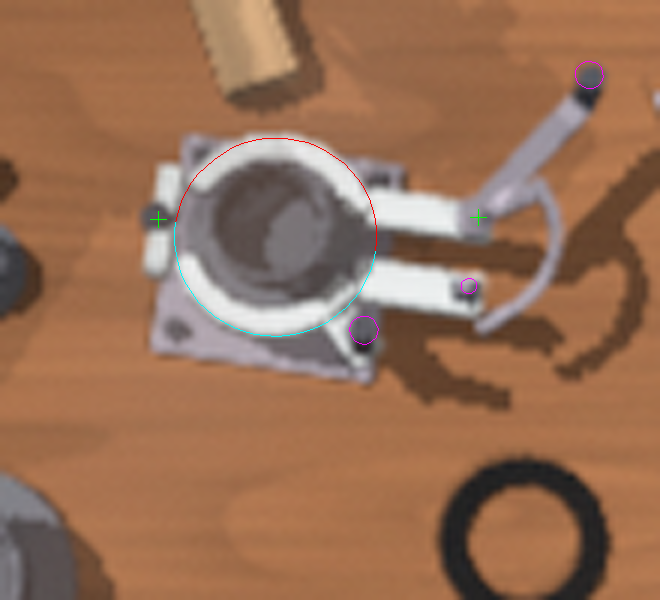

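The ring is shut: the jaw angle is about 0, the jaw post is at (363,330) as modelled, and the hook tip (480,328) lies outside the keeper pin (468,287). Next is the lever.

```bash
cat > lev.py <<'E'
from r import *
def run(angs,lim,speed=.04,stop_n=True):
    for a in angs:
        p,o,T=levpose(a,0);move_l(p,speed=speed,orientation=o)
        s=state();F=s["ft_force"];n=-(F[:2]@T)
        print(round(a,3),"t",round(s["time"],2),"push",round(n,1),"F",np.round(F,1),"err",np.round((s["ee_pos"]-p)*1e3,1))
        if n>lim:break
    return a
E
python3 - <<'E'
from lev import *
p,o,T=levpose(-.55,.02,.25);move_to(p,o);p[2]=.1;move_l(p,.2);print(state()["time"],state()["ft_force"])
a=run(np.arange(-.55,-1.5,-.06),7)
d=get_image("scene");cv2.imwrite("pics/s4.png",cv2.resize(d["frame"][110:235,215:340],None,fx=4.6,fy=4.6))
E
```

```text
14.9583 [1.07765147 0.20333633 0.66220129]
-0.55 t 15.61 push 0.6 F [0.4 0.5 0. ] err [-0.1 -0.1  0. ]
-0.61 t 15.89 push -0.9 F [-0.8 -0.5 -0.7] err [ 0.1  0.1 -0.1]
-0.67 t 16.18 push 1.3 F [0.2 1.6 0.5] err [ 0.1  0.5 -0.1]
-0.73 t 16.46 push 1.1 F [ 0.4  1.1 -0.6] err [ 0.   0.3 -0.1]
-0.79 t 16.74 push 0.9 F [-0.   1.6  0.1] err [0.  0.1 0. ]
-0.85 t 17.02 push 2.0 F [1.2 1.9 0.3] err [ 0.  -0.   0.1]
-0.91 t 17.31 push 0.7 F [0.1 1.3 0.9] err [-0.  -0.1  0.1]
-0.97 t 17.59 push 2.0 F [1.6 1.4 0.9] err [-0. -0.  0.]
-1.03 t 17.88 push 0.5 F [-0.   1.3  0.3] err [ 0.  -0.   0.1]
-1.09 t 18.16 push 0.8 F [0.3 1.7 0.9] err [ 0.  -0.   0.1]
-1.15 t 18.44 push 1.4 F [1.  1.7 0.3] err [ 0. -0.  0.]
-1.21 t 18.73 push 0.9 F [0.6 1.4 0.4] err [ 0.  -0.1  0.1]
-1.27 t 19.01 push 1.4 F [1.2 1.2 0.5] err [ 0.  -0.1  0. ]
-1.33 t 19.29 push 0.5 F [0.4 1.1 0.6] err [-0. -0. -0.]
-1.39 t 19.57 push 1.5 F [1.5 0.2 0.2] err [-0. -0. -0.]
-1.45 t 19.86 push 1.1 F [1.2 1.8 1.1] err [-0. -0. -0.]
```

View pics/s4.png

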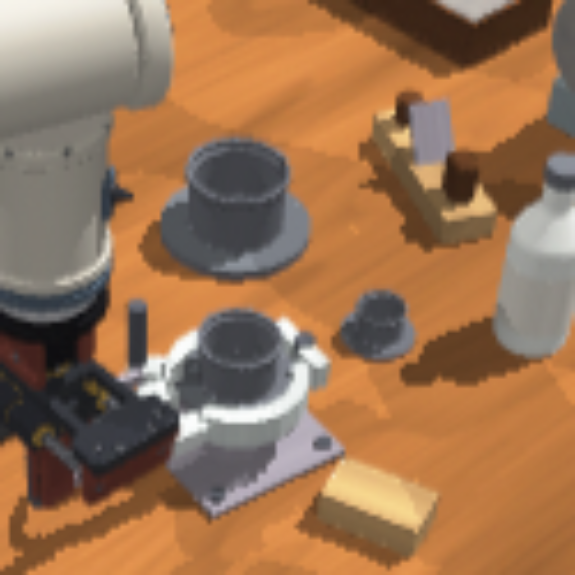

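Run:
```python
from lev import *
a=run(np.arange(-1.50,-2.45,-.05),6,.03)
```

```text
-1.5 t 20.2 push 1.8 F [1.9 1.3 1.2] err [ 0.  0. -0.]
-1.55 t 20.49 push 1.0 F [1.3 1.9 0.5] err [-0. -0. -0.]
-1.6 t 20.78 push 2.3 F [ 2.4  0.8 -0. ] err [-0.1 -0.1 -0. ]
-1.65 t 21.07 push 2.4 F [ 2.7  1.  -0.6] err [-0.1 -0.1 -0. ]
-1.7 t 21.37 push 0.9 F [1.3 1.2 0.8] err [-0.  -0.1 -0. ]
-1.75 t 21.66 push 1.5 F [ 2.   1.  -0.2] err [-0. -0. -0.]
-1.8 t 21.95 push 1.2 F [ 1.6  0.8 -0.1] err [-0.  -0.1 -0. ]
-1.85 t 22.24 push 2.7 F [ 2.8 -0.2  0. ] err [-0.1 -0.1 -0. ]
-1.9 t 22.53 push 2.6 F [3.1 0.5 0.3] err [-0.1 -0.  -0. ]
-1.95 t 22.82 push 2.8 F [ 3.2 -0.   0.7] err [ 0.1 -0.   0. ]
-2.0 t 23.12 push 4.8 F [6.1 0.7 0.2] err [ 0.4 -0.1  0. ]
-2.05 t 23.41 push 6.1 F [ 6.8 -0.8 -2.3] err [ 0.8 -0.3  0.1]
```

Run:
```python
from lev import *
a=run(np.arange(-2.07,-2.30,-.02),11.5,.02)
hold(.3);s=state();p,o,T=levpose(a,0);print(-(s["ft_force"][:2]@T),s["time"])
```

```text
-2.07 t 23.66 push 8.6 F [ 9.3 -1.9 -2.6] err [ 1.3 -0.5  0.1]
-2.09 t 23.91 push 8.5 F [ 9.2 -2.1 -3. ] err [ 1.5 -0.7  0.1]
-2.11 t 24.16 push 9.0 F [ 9.7 -2.3 -2.7] err [ 1.6 -0.7  0.1]
-2.13 t 24.41 push 10.6 F [11.1 -3.4 -3.7] err [ 1.7 -0.8  0.1]
-2.15 t 24.66 push 11.9 F [12.8 -3.4 -5. ] err [ 2.  -1.1  0.2]
11.910368654645612 24.9583
```

Run:
```python
from lev import *
a=run([-2.165,-2.18],12.7,.02)
hold(.3);s=state();p,o,T=levpose(a,0);print(a,-(s["ft_force"][:2]@T),s["time"])
p,o,T=levpose(a,.025);move_l(p,speed=.06,orientation=o);p[2]=.25;move_l(p,.2)
move_to([.36,-.22,.28],o)
for n in("top","scene"):
    d=get_image(n);m=model(H,YAW,0.,a)
    if n=="top":draw(d,m,(200,140,310,240),6,"pics/t5.png");cv2.imwrite("pics/t5full.png",d["frame"])
    else: draw(d,m,(215,130,320,235),5.5,"pics/s5.png")
print(state()["ft_force"],state()["time"])
```

```text
-2.165 t 25.21 push 11.9 F [12.7 -3.7 -4.8] err [ 2.  -1.1  0.2]
-2.18 t 25.46 push 13.5 F [13.8 -5.1 -5.9] err [ 2.3 -1.3  0.2]
-2.18 12.865480718262631 25.7583
[ 1.07671465  0.10407571 -0.07259715] 28.1417
```

View pics/t5.png

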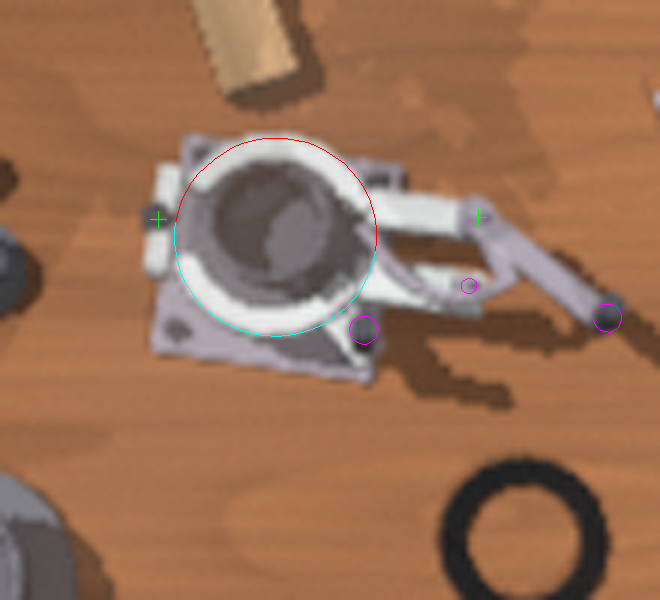

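View pics/s5.png

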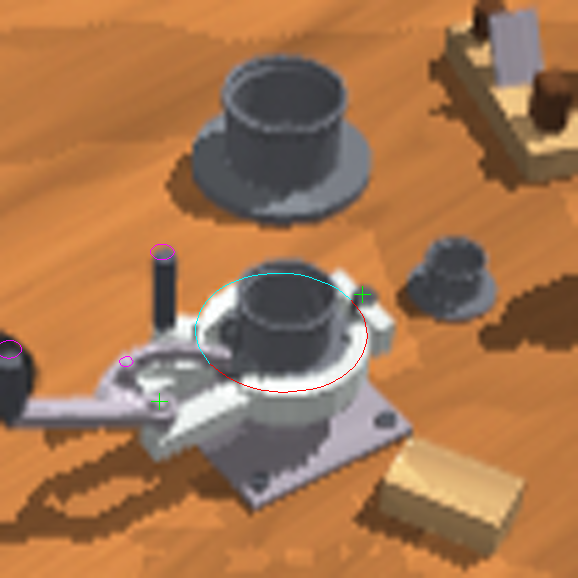

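View pics/t5full.png

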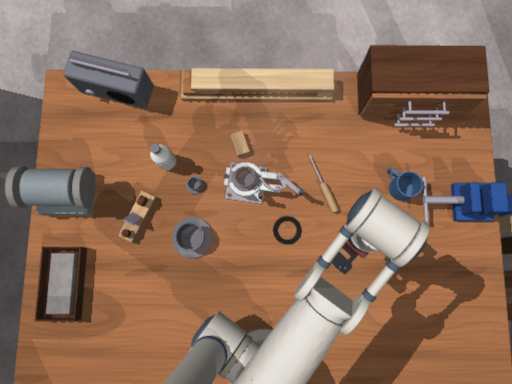

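The hook wraps the keeper pin at (468,287) and the lever post is at (607,318), as commanded. The ring is closed on the model circle, the tail is upright and centred, and no bystander has moved. The arm is clear, so I hand in.

```bash
python3 -c "
from bench import *
hold(.3);print(state()['ft_force'],state()['time']);job_done()"
```

```text
[ 0.38449705 -0.35712736  0.08769911] 28.4417
the job is handed in; nothing more can be done
```

I shut the ring around both flanges, threw the hook lever over the keeper pin until it was tight, and handed the job in at about 28.4 s with the arm clear.

- **Jaw:** I pushed its post with closed fingers until the force rose from about 1–2 N to 8 N. The pictures then showed it parallel to the duct end.
- **Lever:** I turned it clockwise in small steps to about -2.17 rad in the port frame, roughly 1.65 rad from the -30° start. The force first rose at about -1.93 rad. The final push was 13 N (13.5 N moving, 12.9 N held), inside the 11–16 N range.
- **Last look:** The hook is over the pin, the jaw angle is about 0, and the lever post stayed where I left it. The tail is upright and looks centred, the bystanders look unmoved, and the wrist force is at noise level.
- **Not measured or slightly off:**
  - I had no direct reading of the force between jaw and tail, so I inferred it from the lever force.
  - While the lever turned freely the sensor mostly read 1–2 N, against the stated 3 N, so the 13 N may read slightly low.
  - I checked the tail's centring only by picture, to about 2 mm.

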